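# Take the battery cover off the hardness tester's readout console

## Robot

A 7-joint arm with a two-finger parallel gripper is mounted at the origin on the work surface. World frame = base frame: x ahead of the robot, y to its left, z up, the work surface at z = 0. Lengths are in m, angles in rad, forces in N, time in s.
With the tool pointing down it reaches from about 0.425 to 0.975 m from the base axis. Payload 16.7 kg.
Tool frame: the origin (TCP) lies on the centre line of the jaws, within the pads' length; the fingertips stand 14 mm ahead of it and the grasp point (between the pads) lies 5 mm behind it; y points along the fingers, x is the direction in which the jaws open and shut, and the axes are right-handed (so a half turn about y gives the same grasp; the last joint's range is limited). The gripper opens to 85 mm and grips with 20 to 120 N. Pads are 22 mm wide; open, the fingers measure 114 mm over their backs; the gripper's body (76 mm by 85 mm) begins 54 mm behind the grasp point. The pads swing forward as they close: fully open they stand 13 mm farther back than shut.
Start: joints at [-1.282, 0.426, 0.074, 1.606, -0.034, 1.111, -0.067], TCP at [0.286, 0.611, 0.245] pointing down, gripper open.
Joint ranges: [-2.85, 2.85], [-0.5, 2.14], [-1.23, 1.37], [0.21, 2.46], [-1.02, 4.16], [0.16, 2.05], [-2.73, 2.73]. Speed limits (rad/s): [1.89, 1.89, 2.39, 2.39, 3.01, 3.01, 3.01].

## Interface

Orientations are given as a unit quaternion [w, x, y, z].
In Python, from workcell import manip gives the robot as it stands.
- The arm moves only by the shell command python3 -m pendant 'ROWS'. ROWS is JSON, a list of rows, each a list of 5 numbers: the shift along the tool's x, y, z in m, then the turn about the tool's y in rad, then the opening, from -1 (shut) to 1 (fully open), so that 0 is half open. A call has 1 to 5 rows; each row shifts and turns the pose as measured when the row begins, along the tool's axes as they then stand; what a row does not reach is not made up. A row lasts 1/10 s, in which the tool goes at most 50 mm and 8.59 degrees, less where a joint would pass 70% of its speed; a pose out of reach is approached as far as the arm can. A call is refused whole if a number of a shift passes 0.05 or a number of a turn 0.15, either way. A call with a gripper value outside its range is refused whole. The fingers move at their own pace and stop on an object; the grip force is fixed at half the most. Time passes only in rows, so rows that do not move let the fingers close. It gives the time, the measured TCP pose, the force and the opening at its end, in the units of the state.
- manip.get_obs(): the state, without advancing time (a new reading comes with each control period).
- manip.capture(name): name is "side" or "top" or "wrist"; returns a dict with "color" (384x512x3 uint8, blue, green, red), "K" (3x3 intrinsics, pixels), "R" (3x3) and "t" (3): a world point X has camera coordinates R X + t; the wrist camera has in their place "tool_from_camera" (4x4, takes a point from camera to tool coordinates, whose origin is the TCP and whose axes are the tool frame's). Camera axes: x right, y down, z forward; pixel columns grow to the right and rows downward; lengths in m; the calibration is good to about 2 mm. A picture is of the moment at which its call begins: read the wrist's pose just before it. There is no depth.
- manip.finish_job(): hands the job in, once; it reports no verdict.
The state is a dict: "time_s": time; "qpos": joint angles; "joint_vel": joint speeds; "joint_efforts": joint torques, N m; "position": TCP position; "tcp_rot": TCP orientation; "contact_force": force on the tool from outside, world axes, zero at the start; "moment": the same for the moment, N m; "finger_gap": finger opening in m.
Only numpy, scipy, OpenCV 4.12 (cv2) and the standard library are available. Lean on these libraries where they do the work, as an engineer would, in place of code of your own. Each camera call takes 0.05 s, during which the arm holds its last target.

## Task

Take the snap-in battery cover off the readout console: press its release tab inward against the fixed rib, keep it pressed, and swing the tab end up by at least 3 cm while the tongues at the other end are still in the frame. Then draw the tongues out and lay the cover flat in the steel tray, outer side (rib and tab) up. Do not drop it, and leave the blocks, the anvil and the brush where they are.

Things in the scene. Friction and masses are not known exactly. Their poses are not given: they have to be found in the camera images.
- console: Fixed cream readout console, a flat box 180 (x) x 240 (y) x 75 mm high; origin in the centre of its underside, z up. The battery bay is in its top, on the -y half; a dark screen lies in the other half. Only the cover's rib and tab and the small block stand up from its top.
- bay (a point): Centre of the bay at the level of the console's top; axes as the console's. The bay is an opening x = -63 to +62, y = -40 to +40 mm, 30 mm deep, filled flush by the cover. The rims of its two x ends are lips 4 mm thick with free space beneath; ledges along its long sides carry the cover.
- cover: Loose grey plastic cover, about 0.13 kg, a plate 120 (x) x 76 (y) x 4 mm, flush in the bay with 2 to 3 mm play in x and y. Origin in the middle of its top (outer) face, z out of that face, +x towards its tab end; seated, its axes are parallel to the console's. Rib and tab stand up from it. Laid on a floor it rests on tongues and catch: origin 8.5 mm above the floor.
- rib (a point): Centre of the outer (-x) face of the fixed grip rib, an upright wall on the cover, x = +2 to +8 mm, 40 mm wide in y, 28 mm tall; this point at x = +2, y = 0, z = +14 mm in the cover's frame, axes as the cover's. Over the outer faces, rib and tab measure 44 mm along x at rest and 34 mm with the tab fully pressed.
- tab (a point): Centre of the outer (+x) face of the release tab, an upright wall on the cover, parallel to the rib, x = +40 to +46 mm at rest, 24 mm wide in y, 28 mm tall; this point at x = +46 (at rest), y = 0, z = +14 mm in the cover's frame; axes as the cover's; moves with the tab.
- catch (a joint): Travel of the release tab in m: 0 at rest (locked), growing as it is pressed towards the rib (the cover's -x) to 0.010 at the stop. A spring returns it: 4 N at rest, 10 N fully in. Its nose sits about 6 mm (at most 8) under the frame's lip at the tab end: keep it fully in while that end is raised.
- tongues (a point): Point between the two tongues at the cover's -x end, at x = -66, y = 0, z = -4.5 mm in the cover's frame; axes as the cover's. The tongues reach to x = -72 mm, 9 mm under the frame's lip, 4.5 to 8.5 mm below the top face: no straight lift, even with the tab pressed. Pivot first, then draw them out along the tilted cover's +x.
- pivot (a point): Lower edge of the frame lip about which the cover pivots, along y: at x = -63, y = -45, z = 71 mm in the console's frame; axes as the console's. With the cover seated it lies at about x = -63, y = 0, z = -4 mm in the cover's frame. The cover swings freely to about 0.5 rad.
- tray: Fixed open steel tray, 240 (x) x 180 (y) x 24 mm high, walls 5 mm, empty; origin in the centre of its underside, z up.
- tray_in (a point): Centre of the tray's inner floor (5 mm above the bench); axes as the tray's.
- small_block: Bystander: steel reference block 40 x 34 x 12 mm lying on the console's top, on the half with the screen; origin in the centre of its underside.
- test_block: Bystander: round steel hardness test block, diameter 64 mm, 15 mm high, on the bench; origin in the centre of its underside.
- anvil: Bystander: dark steel anvil, a stub of 32 mm diameter with a disc of 68 mm diameter on top, 46 mm high, on the bench; origin in the centre of its underside.
- brush: Bystander: small hand brush lying on the bench, roughly along y; origin in its middle underneath.
There are look-alikes about, which are no part of the job. There is more than one size of the cover; the one meant has the size given above.

How it is judged:
By the outcome, as a careful person would: the job done as asked, in the order asked, and still so for the second after the job is handed in, with the robot touching nothing.
It also fails if it takes over 43 s, if anything falls off the work surface, if the arm or the gripper's body presses on something with over 40 N, if the wrist force passes 120 N, or if a joint passes its speed limit or range.

## Working session

There is one attempt and no reset: what is moved stays moved. The work goes in short steps, Python scripts to look and compute and a shell command to move; the robot and the scene stay as the last step left them, time stands still between calls to the robot, and variables do not carry over. Pictures are saved under pics/ and viewed, and the job is handed in when it is done.

```bash
mkdir -p pics; ls; python3 - <<'E'
from workcell import manip
import cv2
o=manip.get_obs()
print({k:(v if not hasattr(v,'round') else v) for k,v in o.items()})
for n in ("side","top","wrist"):
    c=manip.capture(n); cv2.imwrite(f"pics/{n}0.png",c["color"])
    print(n,c["K"],c.get("R"),c.get("t"),c.get("tool_from_camera"))
E
```

```text
pics
{'time_s': 0.0, 'qpos': array([-1.28250625,  0.42673705,  0.07384364,  1.60659571, -0.03411435,
        1.11078022, -0.06709969]), 'joint_vel': array([0.00032067, 0.0005264 , 0.00059921, 0.0001773 , 0.00155942,
       0.00086787, 0.00076947]), 'joint_efforts': array([-1.52995176e-04, -9.49833512e+01,  3.76079008e+00, -4.63516974e+01,
        1.92330015e-02,  1.00774915e-02, -3.31129445e-05]), 'position': array([0.28601483, 0.61099123, 0.24461197]), 'tcp_rot': array([-0.59638822,  0.59691238,  0.37912343, -0.37984488]), 'contact_force': array([-0.07945682,  0.09826898, -0.08819247]), 'moment': array([-0.02780343,  0.05142259, -0.01001321]), 'finger_gap': 0.08553443234539959}
side [[386.68932453   0.         248.11381857]
 [  0.         386.68932453 189.07251749]
 [  0.           0.           1.        ]] [[ 0.99673188 -0.08071699  0.00321306]
 [-0.05821003 -0.74524647 -0.6642434 ]
 [ 0.05601025  0.66188554 -0.74750946]] [-0.56924137  0.12230646  1.07527327] None
top [[384.64334198   0.         264.93014379]
 [  0.         384.64334198 192.45282674]
 [  0.           0.           1.        ]] [[ 0.00194978 -0.9999429   0.01050724]
 [-0.98269067 -0.00386234 -0.18521375]
 [ 0.18524376 -0.00996424 -0.98264208]] [0.04143418 0.5949794  0.88258187] None
wrist [[309.75931613   0.         251.66865158]
 [  0.         309.75931613 191.81171043]
 [  0.           0.           1.        ]] None None [[ 9.99999810e-01  1.01735430e-04  6.07570513e-04  6.52147779e-04]
 [-5.42954735e-04 -3.20367650e-01  9.47293130e-01 -1.27753068e-01]
 [ 2.91019211e-04 -9.47293280e-01 -3.20367534e-01  8.19349240e-02]
 [ 0.00000000e+00  0.00000000e+00  0.00000000e+00  1.00000000e+00]]
```

View pics/side0.png

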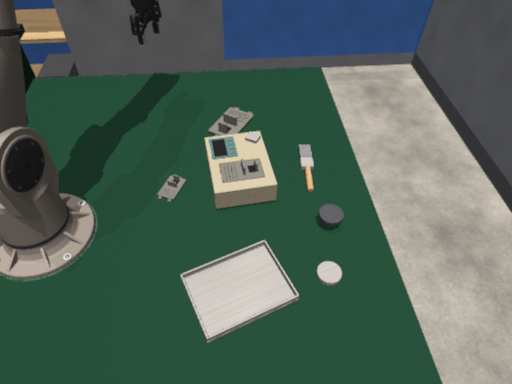

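View pics/top0.png

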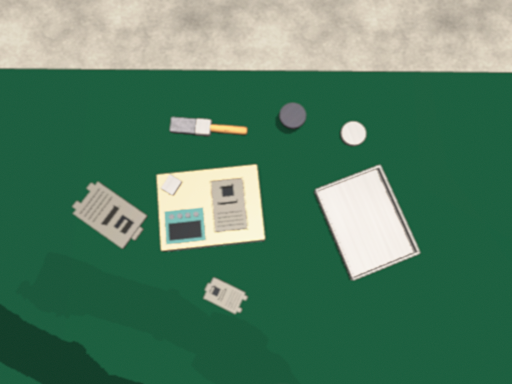

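View pics/wrist0.png

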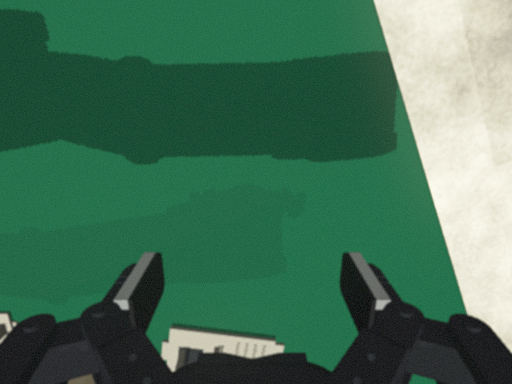

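The side view shows the console at about (240,168), with the cover's rib and tab near (250,166). The tray is at (238,287), and two look-alike covers of other sizes lie on the bench at (230,122) and (172,187). In the top view the console spans (157-264, 166-250), with the cover at (229,205) and its tab end up, towards world +x. The tray is at (367,222).

```bash
cat > h.py <<'E'
import numpy as np, cv2, json
from workcell import manip
def cap(n):
    c=manip.capture(n); return c
def ray(c,uv,z,obs=None):
    d=np.linalg.inv(c["K"])@np.array([uv[0],uv[1],1.0])
    R=np.array(c["R"]);t=np.array(c["t"])
    C=-R.T@t; w=R.T@d
    return C+w*(z-C[2])/w[2]
def proj(c,X):
    p=c["K"]@(np.array(c["R"])@np.array(X)+np.array(c["t"])); return p[:2]/p[2]
def R_from_q(q):
    from scipy.spatial.transform import Rotation as Ro
    return Ro.from_quat([q[1],q[2],q[3],q[0]]).as_matrix()
def wristcam(c,obs):
    T=np.array(c["tool_from_camera"]); Rt=R_from_q(obs["tcp_rot"])
    Rwc=Rt@T[:3,:3]; pc=Rt@T[:3,3]+obs["position"]
    c["R"]=Rwc.T; c["t"]=-Rwc.T@pc
    return c
E
python3 - <<'E'
from h import *
c=cap("top");im=c["color"]
cv2.imwrite("pics/top_z.png",cv2.resize(im[150:320,60:430],None,fx=2.1,fy=2.1,interpolation=cv2.INTER_CUBIC))
cv2.imwrite("pics/top_c.png",cv2.resize(im[155:260,145:275],None,fx=5.7,fy=5.7,interpolation=cv2.INTER_CUBIC))
hsv=cv2.cvtColor(im,cv2.COLOR_BGR2HSV)
for p in [(200,230-30),(250,180),(160,172),(229,205),(367,222),(262,200)]: print(p,hsv[p[1],p[0]])
print("C",-c["R"].T@c["t"])
E
```

```text
(200, 200) [ 24  43 250]
(250, 180) [ 24  40 250]
(160, 172) [ 74 158  95]
(229, 205) [ 18  31 204]
(367, 222) [ 15  10 246]
(262, 200) [ 72 136  90]
C [0.42110713 0.05252409 0.9770251 ]
```

View pics/top_c.png

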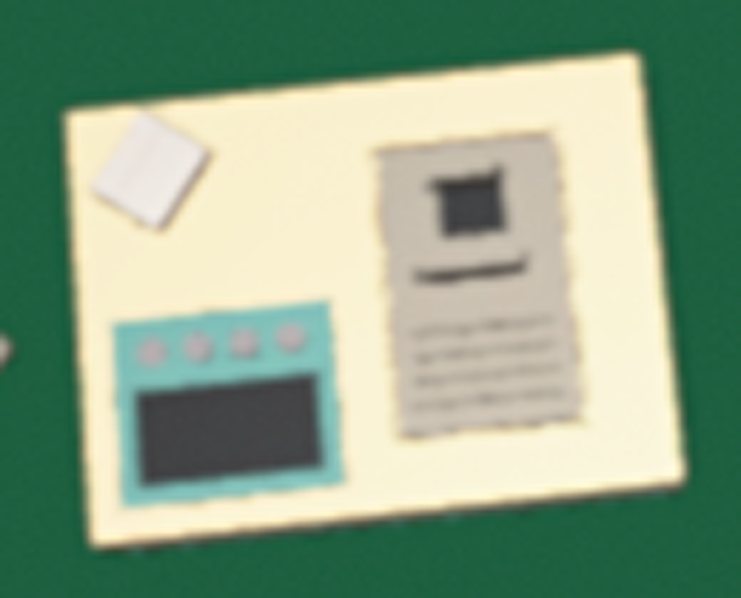

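The zoomed view shows the console top with corners at about (66,110), (640,55), (685,485) and (92,547). The cover plate spans x 375-580 and y 130-440, with the dark tab at (470,205) and the rib line at (470,268). Next I'll measure these.

```bash
python3 - <<'E'
from h import *
c=cap("top");im=c["color"]
hsv=cv2.cvtColor(im,cv2.COLOR_BGR2HSV)
green=cv2.inRange(hsv,(60,90,20),(90,255,160))
m=((green==0)&(hsv[...,2]>140)).astype(np.uint8)
def comp(m,p):
    cs,_=cv2.findContours(m,cv2.RETR_EXTERNAL,cv2.CHAIN_APPROX_NONE)
    return [k for k in cs if cv2.pointPolygonTest(k,p,False)>=0][0]
def rep(name,k,z,dim=None):
    P=np.array([ray(c,q[0],z)[:2] for q in k])
    r=cv2.minAreaRect((P*1000).astype(np.float32)); print(name,r)
rep("console",comp(m,(250.,180.)),.075)
rep("tray rim",comp(((green==0)).astype(np.uint8),(367.,222.)),.024)
# tray floor inner
# cover: grey in ROI
roi=np.zeros_like(m); 
b,g,r=[im[...,i].astype(int) for i in range(3)]
x0,x1,y0,y1=205,252,172,238
sub=((hsv[...,2]<235)).astype(np.uint8); roi[y0:y1,x0:x1]=sub[y0:y1,x0:x1]
rep("cover",comp(roi,(229.,212.)),.075)
# tab/rib dark
d=np.zeros_like(m); d[y0:y1,x0:x1]=(hsv[y0:y1,x0:x1,2]<110)
n,l,s,ce=cv2.connectedComponentsWithStats(d)
for i in range(1,n): print(s[i],ce[i],ray(c,ce[i],.075),ray(c,ce[i],.103))
s=cap("side");cv2.imwrite("pics/side_c.png",cv2.resize(s["color"][120:215,190:300],None,fx=6,fy=6,interpolation=cv2.INTER_CUBIC))
E
```

```text
console ((557.6292724609375, 174.3635711669922), (183.87538146972656, 244.07852172851562), 6.312830448150635)
tray rim ((530.4265747070312, -209.86865234375), (245.67189025878906, 189.84085083007812), 21.25716209411621)
cover ((562.1205444335938, 129.61756896972656), (126.25821685791016, 79.20321655273438), 6.289659023284912)
[222 186  11  10  97] [227.32989691 190.42268041] [0.59573065 0.13312058 0.075     ] [0.59031011 0.13061876 0.103     ]
[221 203   5   1   5] [223. 203.] [0.56530946 0.14276989 0.075     ] [0.56083324 0.13996854 0.103     ]
[229 202   5   1   5] [231. 202.] [0.56778074 0.12385864 0.075     ] [0.5632278  0.12164433 0.103     ]
```

View pics/side_c.png

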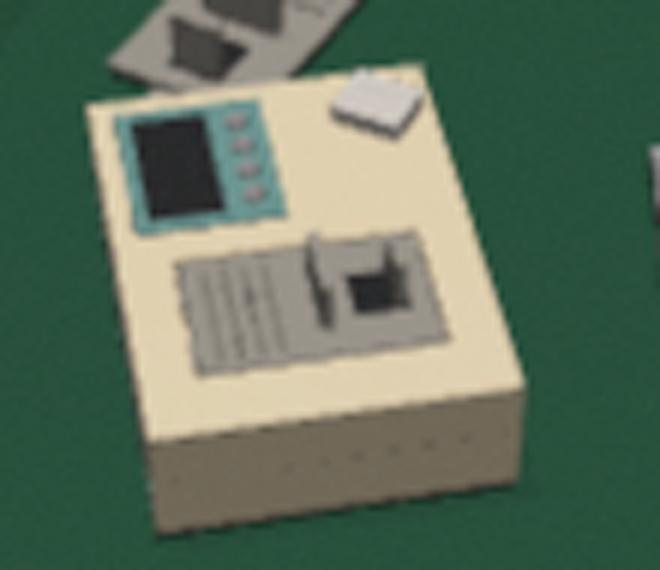

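The console centre is at (0.5576, 0.1744) with yaw 6.3°, and its measured size of 184x244 mm fits the given one. The cover origin is at (0.562, 0.1296), measures 126x79 mm and sits where the bay should be. The tray is at (0.530, -0.210) with yaw 21°. First I turn the tool so its x lies along the cover's x, which takes about +1.02 rad.

```bash
python3 -m pendant '[[0,0,0,0.146,1],[0,0,0,0.146,1],[0,0,0,0.146,1],[0,0,0,0.146,1],[0,0,0,0.146,1]]'
python3 -m pendant '[[0,0,0,0.146,1],[0,0,0,0.146,1]]'
cat >> h.py <<'E'
def to(target,yaw_deg=None):
    o=manip.get_obs();R=R_from_q(o["tcp_rot"]);d=np.array(target)-o["position"]
    y=np.degrees(np.arctan2(R[1,0],R[0,0]))
    print("t",round(o["time_s"],2),"pos",o["position"].round(4),"yaw",round(y,2),"tilt",R[2,1].round(4),"F",o["contact_force"].round(1),"gap",round(o["finger_gap"],4),"| shift tool",(R.T@d).round(4), "turn",None if yaw_deg is None else round(-np.radians(yaw_deg-y),4))
E
python3 -c "
from h import *
to([.5805,.1316,.245],6.3)
s=manip.capture('side');print(proj(s,[.6603,.065,.075]))"
```

```text
time_s: 0.8
position: [0.2863, 0.6108, 0.2447]
tcp_rot: [-0.694, 0.694, 0.135, -0.135]
contact_force: [0.9, 0.2, 0.4]
finger_gap: 0.0853
time_s: 1.0
position: [0.2863, 0.6107, 0.2446]
tcp_rot: [-0.706, 0.707, 0.03, -0.03]
contact_force: [-0.1, 1.0, -0.5]
finger_gap: 0.0854
t 1.0 pos [0.2863 0.6107 0.2446] yaw 4.84 tilt -1.0 F [-0.1  1.  -0.5] gap 0.0854 | shift tool [ 2.527e-01 -2.000e-04 -5.022e-01] turn -0.0254
[277.62696434 184.01069743]
```

The side view agrees: the console corner is predicted at (277.6,184.0) and seen at (277,184.7). I'll move over the cover now.

```bash
python3 -m pendant '[[0.021,0,-0.042,-0.025,1],[0.021,0,-0.042,0,1],[0.021,0,-0.042,0,1],[0.021,0,-0.042,0,1],[0.021,0,-0.042,0,1]]'
python3 -c "
from h import *
to([.5805,.1316,.18],6.3)"
```

```text
time_s: 1.55
position: [0.41, 0.4128, 0.2431]
tcp_rot: [-0.706, 0.706, 0.045, -0.046]
contact_force: [1.3, 0.5, -0.0]
finger_gap: 0.0857
t 1.55 pos [0.41   0.4128 0.2431] yaw 7.36 tilt -1.0 F [ 1.3  0.5 -0. ] gap 0.0857 | shift tool [ 0.1333  0.0629 -0.3007] turn 0.0184
```

```bash
python3 -m pendant '[[0.018,0,-0.042,0.018,1],[0.018,0,-0.042,0,1],[0.018,0.01,-0.042,0,1],[0.018,0.01,-0.042,0,1],[0.018,0.01,-0.042,0,1]]'
python3 -m pendant '[[0.018,0.01,-0.042,0,1],[0.018,0.01,-0.04,0,1]]'
python3 -c "
from h import *
to([.5805,.1316,.18],6.3)"
```

```text
time_s: 2.05
position: [0.529, 0.2069, 0.2145]
tcp_rot: [0.707, -0.705, -0.046, 0.045]
contact_force: [0.1, 0.9, -0.1]
finger_gap: 0.0855
time_s: 2.25
position: [0.5768, 0.1269, 0.1941]
tcp_rot: [0.707, -0.704, -0.049, 0.047]
contact_force: [0.9, 0.5, 0.4]
finger_gap: 0.0855
t 2.25 pos [0.5768 0.1269 0.1941] yaw 7.78 tilt -1.0 F [0.9 0.5 0.4] gap 0.0855 | shift tool [0.0042 0.0142 0.0041] turn 0.0258
```

```bash
python3 -m pendant '[[0.004,0.014,0.004,0.026,1],[0,0,0,0,1]]'
python3 - <<'E'
from h import *
to([.5805,.1316,.18],6.3)
o=manip.get_obs();w=wristcam(cap("wrist"),o)
im=w["color"].copy()
# predicted points of cover
th=np.radians(6.3);Rc=np.array([[np.cos(th),-np.sin(th)],[np.sin(th),np.cos(th)]])
def cw(x,y,z): 
    p=np.array([.5621,.1296])+Rc@np.array([x,y])/1000; return [p[0],p[1],.075+z/1000]
for x,y,z in [(60,38,0),(60,-38,0),(-60,38,0),(-60,-38,0),(2,20,28),(2,-20,28),(46,12,28),(46,-12,28)]:
    p=proj(w,cw(x,y,z)); print((x,y,z),p.round(1)); cv2.circle(im,tuple(int(v) for v in p.round()),3,(0,0,255),1)
cv2.imwrite("pics/w1.png",cv2.resize(im,None,fx=1.5,fy=1.5))
E
```

```text
time_s: 2.45
position: [0.5826, 0.124, 0.179]
tcp_rot: [0.707, -0.706, -0.039, 0.036]
contact_force: [-0.5, 0.2, 0.6]
finger_gap: 0.0854
t 2.45 pos [0.5826 0.124  0.179 ] yaw 6.08 tilt -1.0 F [-0.5  0.2  0.6] gap 0.0854 | shift tool [-0.0013 -0.001   0.0078] turn -0.0038
(60, 38, 0) [303.6 139.3]
(60, -38, 0) [299.  231.5]
(-60, 38, 0) [142.9 140. ]
(-60, -38, 0) [153.6 232.2]
(2, 20, 28) [223.7 172.7]
(2, -20, 28) [225.5 226.4]
(46, 12, 28) [288.  183.7]
(46, -12, 28) [286.8 215.9]
```

View pics/w1.png

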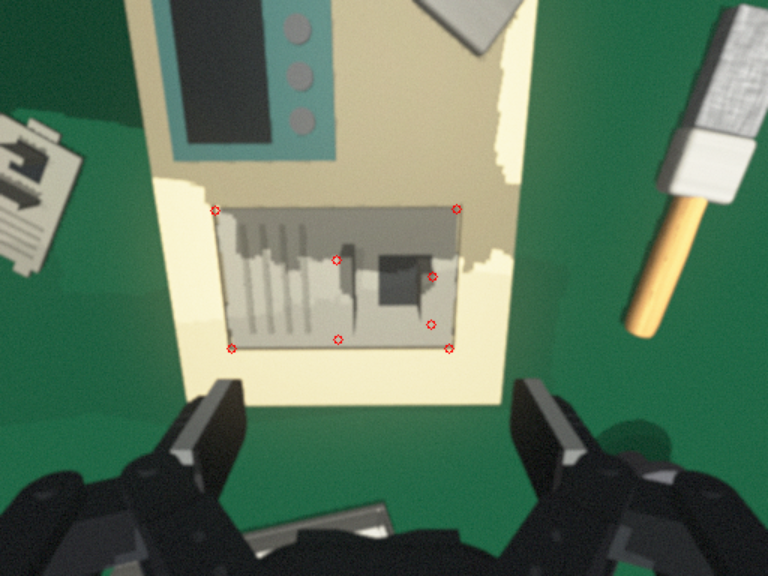

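The projected cover corners land on the plate's corners to within 1-2 px, so the cover pose holds. Now I'll check how far the open fingertips stand ahead of the TCP.

```bash
python3 - <<'E'
from h import *
w=cap("wrist");im=w["color"]
cv2.imwrite("pics/w_f.png",cv2.resize(im[235:340,90:420],None,fx=2.4,fy=2.4,interpolation=cv2.INTER_CUBIC))
T=np.array(w["tool_from_camera"]);K=w["K"]
def hit(u,v,ax,val):
    d=T[:3,:3]@np.linalg.inv(K)@[u,v,1]; p=T[:3,3]; s=(val-p[ax])/d[ax]; return (p+s*d).round(4)
for u,v in [(162,253),(147,253),(127,305),(114,302),(342,253),(357,253)]:
    print((u,v),"x=inner",hit(u,v,0,-.0427 if u<250 else .0427),"z=11",hit(u,v,2,.011),"z=-11",hit(u,v,2,-.011))
E
```

```text
(162, 253) x=inner [-0.0427  0.0055  0.0064] z=11 [-0.0401 -0.0026  0.011 ] z=-11 [-0.0526  0.0357 -0.011 ]
(147, 253) x=inner [-0.0427 -0.0136  0.0173] z=11 [-0.0469 -0.0026  0.011 ] z=-11 [-0.0616  0.0357 -0.011 ]
(127, 305) x=inner [-0.0427 -0.0377  0.0106] z=11 [-0.0424 -0.0383  0.011 ] z=-11 [-0.0557 -0.0109 -0.011 ]
(114, 302) x=inner [-0.0427 -0.0459  0.0183] z=11 [-0.0476 -0.0367  0.011 ] z=-11 [-0.0625 -0.0088 -0.011 ]
(342, 253) x=inner [ 0.0427 -0.0011  0.0102] z=11 [ 0.0422 -0.0025  0.011 ] z=-11 [ 0.0549  0.0358 -0.011 ]
(357, 253) x=inner [ 0.0427 -0.0191  0.0205] z=11 [ 0.0491 -0.0025  0.011 ] z=-11 [ 0.0638  0.0358 -0.011 ]
```

View pics/w_f.png

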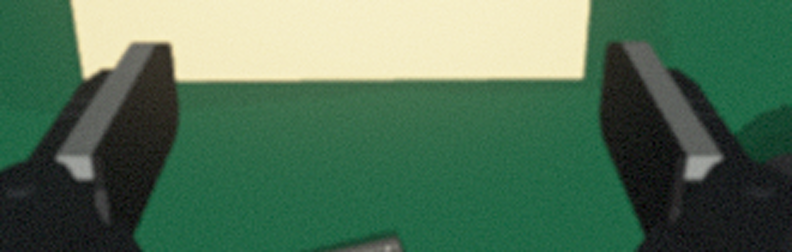

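At full opening the fingertips are about level with the TCP, so the 14 mm applies when shut. At a 34 mm gap I expect about 10-11 mm. I'll go down to TCP z ≈ 0.097.

```bash
python3 -m pendant '[[-0.002,0,0.008,0,1],[0,0.02,0,0,1],[0,0.02,0,0,1]]'
python3 -c "
from h import *
to([.5805,.1316,.097],6.3)"
```

```text
time_s: 2.85
position: [0.5808, 0.137, 0.1445]
tcp_rot: [0.708, -0.704, -0.045, 0.037]
contact_force: [0.1, -0.6, -0.6]
finger_gap: 0.0854
t 2.85 pos [0.5808 0.137  0.1445] yaw 6.58 tilt -0.9999 F [ 0.1 -0.6 -0.6] gap 0.0854 | shift tool [-0.0015  0.0474 -0.0055] turn 0.0049
```

```bash
python3 -m pendant '[[-0.001,0.015,-0.004,0,1],[0,0.015,0,0,1],[0,0.008,0,0,1],[0,0,0,0,1]]'
python3 -c "
from h import *
to([.5805,.1316,.097],6.3)"
```

```text
time_s: 3.25
position: [0.5785, 0.1397, 0.105]
tcp_rot: [0.708, -0.703, -0.048, 0.041]
contact_force: [1.4, -0.2, 0.3]
finger_gap: 0.0854
t 3.25 pos [0.5785 0.1397 0.105 ] yaw 7.2 tilt -0.9999 F [ 1.4 -0.2  0.3] gap 0.0854 | shift tool [ 0.0009  0.008  -0.0084] turn 0.0158
```

```bash
python3 -m pendant '[[0.001,0.004,-0.007,0.014,1],[0,0,0,0,1],[0,0,0,0,1]]'
python3 -c "
from h import *
to([.5805,.1316,.097],6.3)"
```

```text
time_s: 3.55
position: [0.5812, 0.1332, 0.1021]
tcp_rot: [0.709, -0.703, -0.044, 0.035]
contact_force: [-0.9, 0.5, -0.6]
finger_gap: 0.0853
t 3.55 pos [0.5812 0.1332 0.1021] yaw 6.39 tilt -0.9999 F [-0.9  0.5 -0.6] gap 0.0853 | shift tool [-0.001   0.005  -0.0015] turn 0.0015
```

```bash
python3 -m pendant '[[0,0.005,-0.001,0,1],[0,0,0,0,0.3],[0,0,0,0,0.1]]'
python3 - <<'E'
from h import *
to([.5805,.1316,.097],6.3)
o=manip.get_obs();w=wristcam(cap("wrist"),o)
cv2.imwrite("pics/w2.png",cv2.resize(w["color"],None,fx=1.5,fy=1.5))
s=cap("side");cv2.imwrite("pics/s2.png",cv2.resize(s["color"][80:215,170:320],None,fx=5,fy=5,interpolation=cv2.INTER_CUBIC))
E
```

```text
time_s: 3.85
position: [0.582, 0.132, 0.0974]
tcp_rot: [0.709, -0.703, -0.044, 0.034]
contact_force: [0.3, 0.0, 0.0]
finger_gap: 0.0592
t 3.85 pos [0.582  0.132  0.0974] yaw 6.36 tilt -0.9999 F [0.3 0.  0. ] gap 0.0592 | shift tool [-0.0015  0.0004 -0.0003] turn 0.001
```

View pics/w2.png

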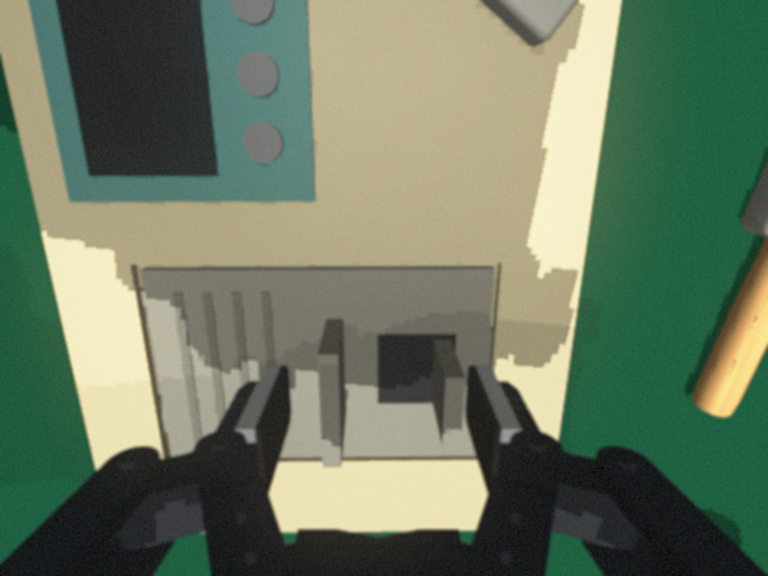

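View pics/s2.png

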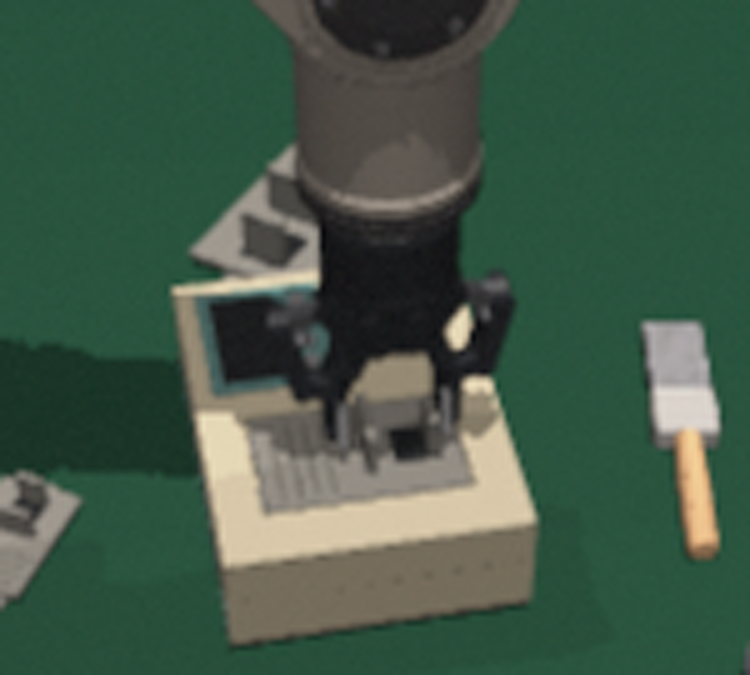

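The fingers straddle the rib (at 332,390) and the tab (at 450,390), centred in y. I'll close now, biased slightly toward -x.

```bash
python3 -m pendant '[[-0.002,0,0,0,-0.2],[0,0,0,0,-1],[0,0,0,0,-1],[0,0,0,0,-1]]'
python3 - <<'E'
from h import *
to([.5805,.1316,.097],6.3)
o=manip.get_obs();w=wristcam(cap("wrist"),o)
cv2.imwrite("pics/w3.png",cv2.resize(w["color"],None,fx=1.5,fy=1.5))
E
```

```text
time_s: 4.35
position: [0.5796, 0.1319, 0.0986]
tcp_rot: [0.709, -0.703, -0.044, 0.034]
contact_force: [1.6, -0.1, -4.1]
finger_gap: 0.0326
t 4.35 pos [0.5796 0.1319 0.0986] yaw 6.36 tilt -0.9999 F [ 1.6 -0.1 -4.1] gap 0.0326 | shift tool [ 0.0009  0.0016 -0.0004] turn 0.0011
```

View pics/w3.png

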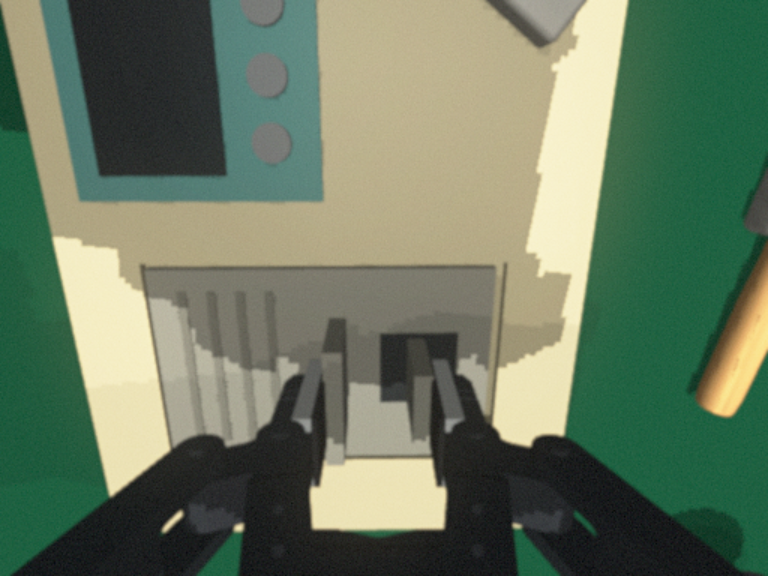

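The gap is 32.6 mm, so the tab is fully in. The cover has shifted toward -x, with a slit now showing at the tab end near (500,330). I'll swing it up along the arc about the pivot.

```bash
python3 -m pendant '[[-0.001,-0.004,0,0,-1],[-0.0015,-0.004,0,0,-1],[-0.0015,-0.004,0,0,-1]]'
python3 - <<'E'
from h import *
to([.5796,.1319,.0986],6.3)
E
```

```text
time_s: 4.7
position: [0.5761, 0.1314, 0.1094]
tcp_rot: [0.709, -0.703, -0.045, 0.034]
contact_force: [7.0, 0.7, -21.1]
finger_gap: 0.0321
t 4.7 pos [0.5761 0.1314 0.1094] yaw 6.37 tilt -0.9998 F [  7.    0.7 -21.1] gap 0.0321 | shift tool [0.0034 0.0109 0.    ] turn 0.0013
```

```bash
cat > look.py <<'E'
from h import *
import sys
n=sys.argv[1]
w=cap("wrist");s=cap("side")
a=cv2.resize(w["color"][130:384,80:420],None,fx=1.4,fy=1.4); b=cv2.resize(s["color"][110:215,190:300],None,fx=3.4,fy=3.4,interpolation=cv2.INTER_CUBIC)[:a.shape[0]]
b=cv2.copyMakeBorder(b,0,max(0,a.shape[0]-b.shape[0]),0,0,cv2.BORDER_CONSTANT)
im=np.hstack([a,b])
if im.shape[1]>800: im=cv2.resize(im,None,fx=800/im.shape[1],fy=800/im.shape[1])
cv2.imwrite(f"pics/{n}.png",im)
E
python3 look.py p1
```

```text
(no output)
```

View pics/p1.png

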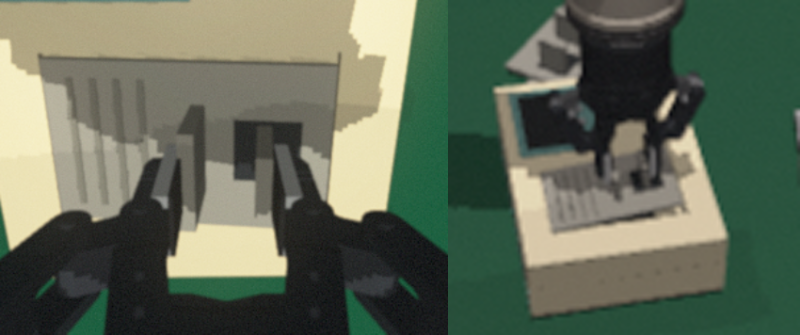

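The cover is tilting: the far edge is still in the frame, and a dark gap shows under the tab end at about (650,213). I'll continue.

```bash
python3 -m pendant '[[-0.002,-0.004,0,0,-1],[-0.002,-0.004,0,0,-1],[-0.002,-0.0035,0,0,-1]]'
python3 - <<'E'
from h import *
to([.5796,.1319,.0986],6.3)
E
python3 look.py p2
```

```text
time_s: 5.1
position: [0.5718, 0.1309, 0.1202]
tcp_rot: [0.709, -0.703, -0.047, 0.032]
contact_force: [10.4, 0.9, -16.2]
finger_gap: 0.0325
t 5.1 pos [0.5718 0.1309 0.1202] yaw 6.4 tilt -0.9998 F [ 10.4   0.9 -16.2] gap 0.0325 | shift tool [ 0.0074  0.0218 -0.    ] turn 0.0017
```

View pics/p2.png

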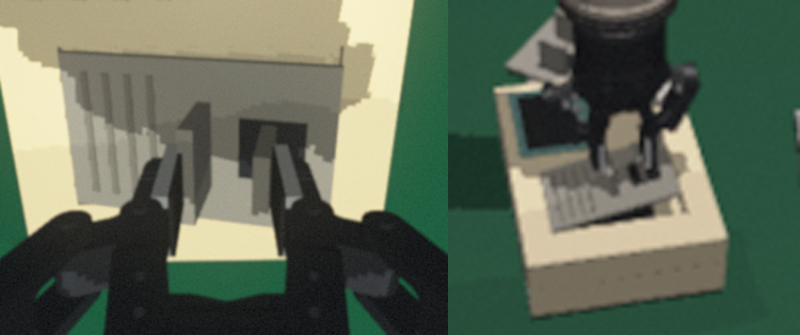

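```bash
python3 -m pendant '[[-0.002,-0.004,0,0,-1],[-0.002,-0.004,0,0,-1],[-0.001,0,0,0,-1]]'
python3 - <<'E'
from h import *
to([.5796,.1319,.0986],6.3)
s=cap("side");cv2.imwrite("pics/s3.png",cv2.resize(s["color"][120:215,190:300],None,fx=6,fy=6,interpolation=cv2.INTER_CUBIC))
o=manip.get_obs();w=wristcam(cap("wrist"),o)
cv2.imwrite("pics/w4.png",cv2.resize(w["color"],None,fx=1.5,fy=1.5))
E
```

```text
time_s: 5.5
position: [0.5679, 0.1305, 0.1279]
tcp_rot: [0.708, -0.704, -0.048, 0.031]
contact_force: [11.2, 2.5, -19.9]
finger_gap: 0.0326
t 5.5 pos [0.5679 0.1305 0.1279] yaw 6.41 tilt -0.9997 F [ 11.2   2.5 -19.9] gap 0.0326 | shift tool [ 0.011   0.0296 -0.0001] turn 0.0019
```

View pics/s3.png

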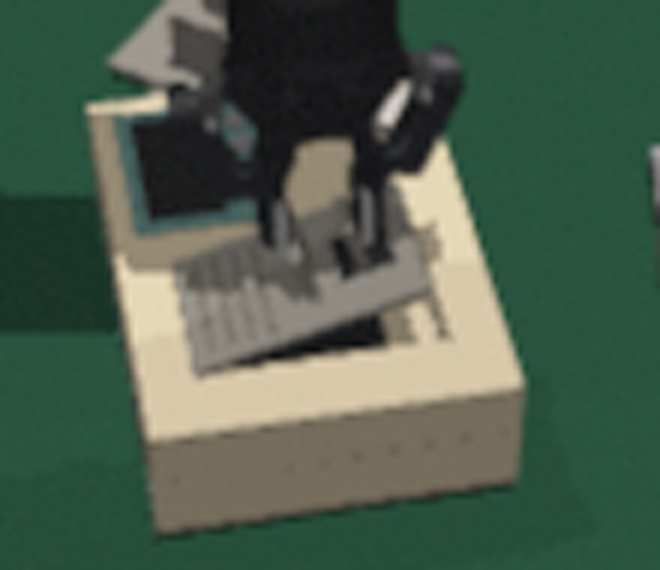

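View pics/w4.png

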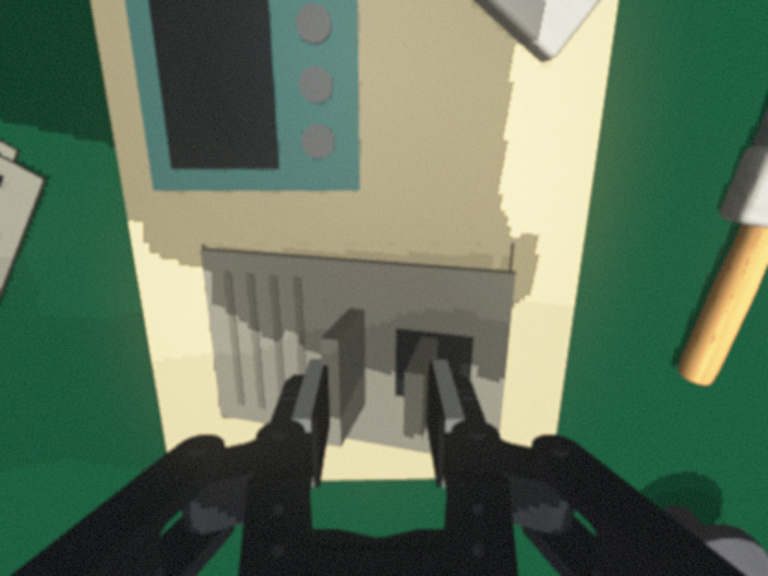

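```bash
cat > tilt.py <<'E'
from h import *
import sys
# intersect side-view pixel ray with vertical plane cover y = yv (mm)
s=cap("side");R=s["R"];C=-R.T@s["t"]
th=np.radians(6.3);ex=np.array([np.cos(th),np.sin(th),0]);ey=np.array([-np.sin(th),np.cos(th),0]);O=np.array([.5626,.1296,.075])
for a in sys.argv[1:]:
    u,v,yv=map(float,a.split(","))
    d=R.T@np.linalg.inv(s["K"])@[u,v,1]
    k=((O-C)@ey+yv/1000)/(d@ey); P=C+k*d-O
    print(a,"bay x,z mm",(P@ex*1000).round(1),(P[2]*1000).round(1))
E
python3 tilt.py 261.7,167.5,-38 224.2,181.9,-38 261.7,169.3,-38
```

```text
261.7,167.5,-38 bay x,z mm 50.6 37.4
224.2,181.9,-38 bay x,z mm -57.9 -0.6
261.7,169.3,-38 bay x,z mm 50.8 30.1
```

The tab end has risen about 35 mm, a tilt of about 0.33 rad, and the -x end is still in the frame. I'll go a little higher for margin before drawing the tongues out.

```bash
python3 -m pendant '[[-0.002,-0.004,0,0,-1],[-0.002,-0.003,0,0,-1],[0,0,0,0,-1]]'
python3 - <<'E'
from h import *
to([.5796,.1319,.0986],6.3)
s=cap("side");cv2.imwrite("pics/s4.png",cv2.resize(s["color"][120:215,190:300],None,fx=6,fy=6,interpolation=cv2.INTER_CUBIC))
E
```

```text
time_s: 5.95
position: [0.5647, 0.1302, 0.1339]
tcp_rot: [0.708, -0.704, -0.049, 0.03]
contact_force: [6.6, 0.8, -18.6]
finger_gap: 0.0322
t 5.95 pos [0.5647 0.1302 0.1339] yaw 6.43 tilt -0.9996 F [  6.6   0.8 -18.6] gap 0.0322 | shift tool [ 0.014   0.0357 -0.0001] turn 0.0022
```

View pics/s4.png

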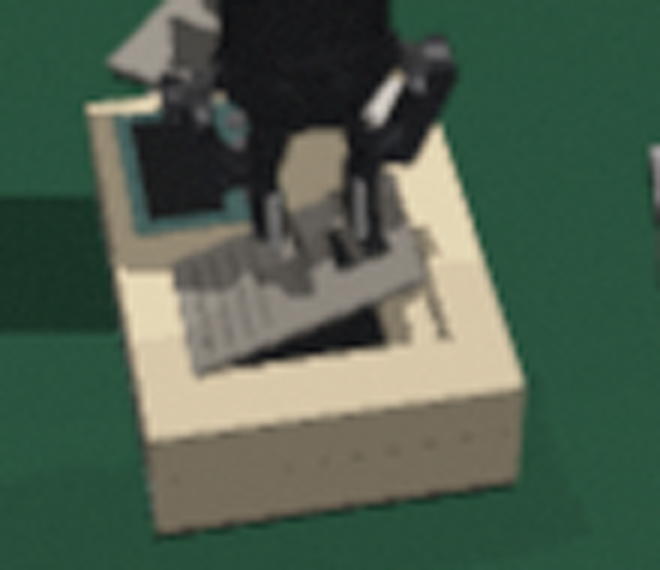

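```bash
python3 tilt.py 260.8,165,-38 224.2,182,-38; python3 -m pendant '[[0.004,-0.001,0,0,-1],[0.004,-0.0015,0,0,-1],[0.004,-0.0015,0,0,-1]]'
python3 - <<'E'
from h import *
to([.5796,.1319,.0986],6.3)
E
python3 look.py p5
```

```text
260.8,165,-38 bay x,z mm 47.7 47.8
224.2,182,-38 bay x,z mm -57.9 -1.0
time_s: 6.35
position: [0.5724, 0.1308, 0.1352]
tcp_rot: [0.707, -0.705, -0.046, 0.034]
contact_force: [-4.0, 0.5, -19.9]
finger_gap: 0.0323
t 6.35 pos [0.5724 0.1308 0.1352] yaw 6.46 tilt -0.9998 F [ -4.    0.5 -19.9] gap 0.0323 | shift tool [0.0066 0.0367 0.0002] turn 0.0029
```

View pics/p5.png

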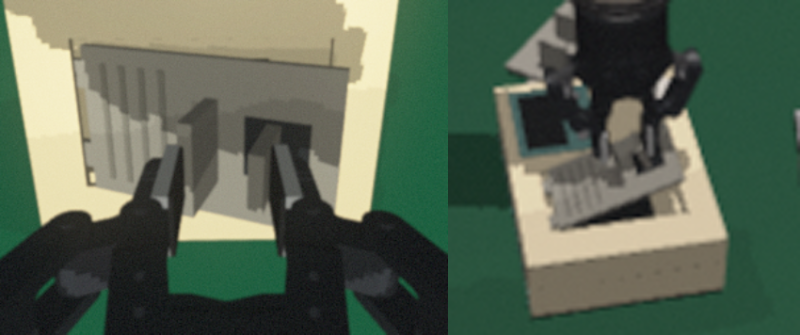

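It is sliding out: a slit shows at the -x end near (80,110). I'll keep drawing.

```bash
python3 -m pendant '[[0.004,-0.0015,0,0,-1],[0.004,-0.0015,0,0,-1],[0.004,-0.0015,0,0,-1]]'
python3 - <<'E'
from h import *
to([.5796,.1319,.0986],6.3)
E
python3 look.py p6
```

```text
time_s: 6.75
position: [0.5886, 0.1328, 0.1433]
tcp_rot: [0.708, -0.704, -0.049, 0.031]
contact_force: [0.3, -0.3, -0.8]
finger_gap: 0.0322
t 6.75 pos [0.5886 0.1328 0.1433] yaw 6.44 tilt -0.9997 F [ 0.3 -0.3 -0.8] gap 0.0322 | shift tool [-0.0102  0.0445 -0.    ] turn 0.0024
```

View pics/p6.png

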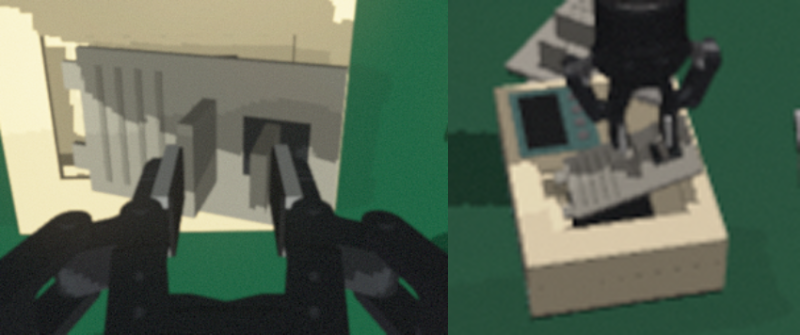

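The tongues are out: the force is only the cover's weight, and both tongues show at (70,75) and (75,155). The cover is held tilted with a 32 mm gap. I'll lift it, then carry it to the tray.

```bash
python3 -m pendant '[[0.003,-0.01,0,0,-1],[0.002,-0.015,0,0,-1],[0,-0.015,0,0,-1],[0,-0.01,0.005,0,-1],[0,0,0.01,-0.05,-1]]'
python3 - <<'E'
from h import *
to([.55,-.206,.2],21.3)
E
python3 look.py p7
```

```text
time_s: 7.35
position: [0.5924, 0.1473, 0.1988]
tcp_rot: [0.706, -0.703, -0.067, 0.047]
contact_force: [0.3, 0.0, -0.8]
finger_gap: 0.0326
t 7.35 pos [0.5924 0.1473 0.1988] yaw 9.23 tilt -0.9996 F [ 0.3  0.  -0.8] gap 0.0326 | shift tool [-0.0985 -0.0047 -0.3419] turn -0.2106
```

View pics/p7.png

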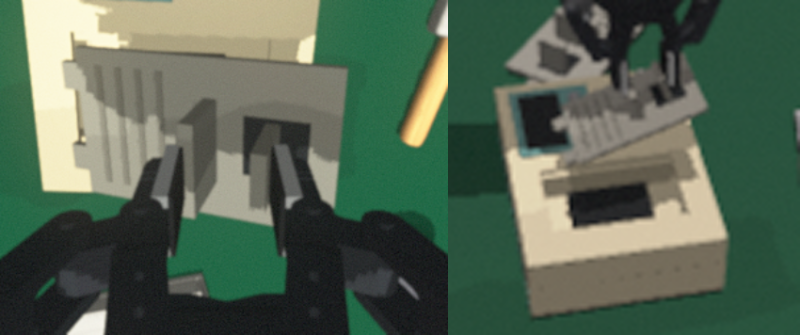

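```bash
python3 -m pendant '[[-0.006,0,-0.02,-0.03,-1],[-0.009,0,-0.028,-0.04,-1],[-0.009,0,-0.03,-0.04,-1],[-0.009,0,-0.03,-0.04,-1],[-0.009,0,-0.03,-0.04,-1]]'
python3 - <<'E'
from h import *
to([.55,-.206,.2],21.3)
E
```

```text
time_s: 7.95
position: [0.5826, 0.0088, 0.1918]
tcp_rot: [0.696, -0.693, -0.14, 0.125]
contact_force: [1.1, -0.3, -0.8]
finger_gap: 0.0323
t 7.95 pos [0.5826 0.0088 0.1918] yaw 21.58 tilt -0.9998 F [ 1.1 -0.3 -0.8] gap 0.0323 | shift tool [-0.1091 -0.0104 -0.1878] turn 0.0048
```

```bash
python3 -m pendant '[[-0.016,0,-0.028,0.01,-1],[-0.016,0,-0.028,0,-1],[-0.016,0,-0.028,0,-1],[-0.016,0,-0.027,0,-1],[-0.016,0,-0.025,0,-1]]'
python3 - <<'E'
from h import *
to([.55,-.206,.2],21.3)
E
```

```text
time_s: 8.45
position: [0.5547, -0.152, 0.1865]
tcp_rot: [0.696, -0.693, -0.137, 0.125]
contact_force: [0.2, -0.4, -0.7]
finger_gap: 0.0323
t 8.45 pos [ 0.5547 -0.152   0.1865] yaw 21.31 tilt -0.9999 F [ 0.2 -0.4 -0.7] gap 0.0323 | shift tool [-0.0238 -0.014  -0.0486] turn 0.0002
```

```bash
python3 -m pendant '[[-0.012,0,-0.018,0,-1],[-0.005,0,-0.01,0,-1],[0,0,0,0,-1],[0,0,0,0,-1]]'
python3 - <<'E'
from h import *
to([.55,-.206,.186],21.3)
o=manip.get_obs();w=wristcam(cap("wrist"),o)
cv2.imwrite("pics/w8.png",cv2.resize(w["color"],None,fx=1.5,fy=1.5))
s=cap("side");cv2.imwrite("pics/s8.png",cv2.resize(s["color"][190:350,160:320],None,fx=3.7,fy=3.7,interpolation=cv2.INTER_CUBIC))
E
```

```text
time_s: 8.85
position: [0.5468, -0.1881, 0.1839]
tcp_rot: [0.697, -0.694, -0.134, 0.125]
contact_force: [0.5, -0.3, -2.2]
finger_gap: 0.0324
t 8.85 pos [ 0.5468 -0.1881  0.1839] yaw 21.11 tilt -0.9999 F [ 0.5 -0.3 -2.2] gap 0.0324 | shift tool [-0.0035 -0.0022 -0.0179] turn -0.0033
```

View pics/w8.png

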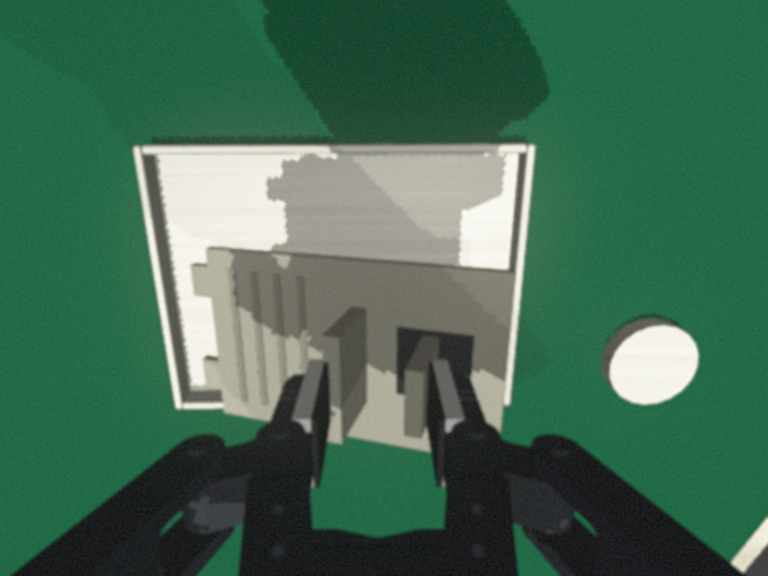

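View pics/s8.png

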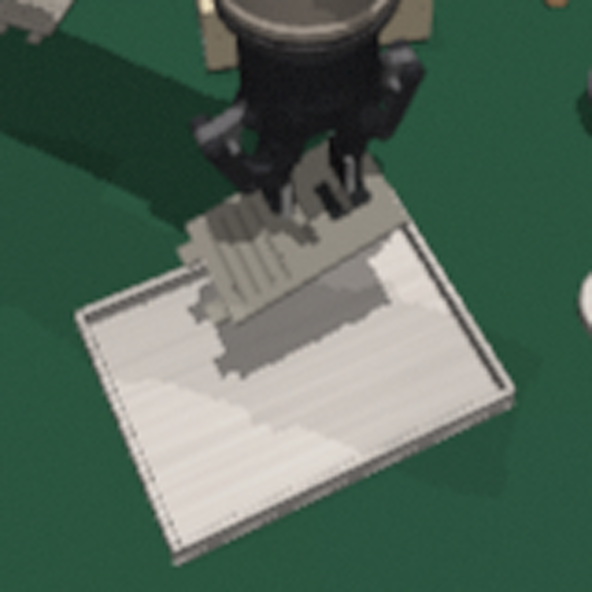

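The cover is held tilted above the tray. The rim corners show at about (136,147), (533,146), (508,405) and (178,408), so I'll use them to check the tray's pose.

```bash
python3 - <<'E'
from h import *
o=manip.get_obs();w=wristcam(cap("wrist"),o)
P=np.array([ray(w,np.array(p)/1.5,.024)[:2] for p in [(136,147),(533,146),(508,405),(178,408)]])
print(P.round(4)); print("centre",P.mean(0), [np.linalg.norm(P[i]-P[i-1]).round(4) for i in range(4)])
d=P[1]-P[0];print(np.degrees(np.arctan2(d[1],d[0])))
c=P.mean(0);a=np.radians(21.3);to([c[0]+.019*np.cos(a),c[1]+.019*np.sin(a),.12],21.3)
E
```

```text
[[ 0.3906 -0.1692]
 [ 0.6095 -0.0839]
 [ 0.6747 -0.2493]
 [ 0.4552 -0.3347]]
centre [ 0.53252332 -0.20926638] [np.float64(0.1777), np.float64(0.2349), np.float64(0.1778), np.float64(0.2355)]
21.294323733490568
t 9.0 pos [ 0.5471 -0.1876  0.1841] yaw 21.18 tilt -0.9999 F [-0.5  1.  -0.6] gap 0.0325 | shift tool [-0.0033  0.0641 -0.015 ] turn -0.0022
```

```bash
python3 -m pendant '[[-0.008,0.02,-0.008,0,-1],[-0.008,0.02,-0.006,0,-1],[-0.002,0.02,-0.001,0,-1],[0,0.018,0,0,-1],[0,0,0,0,-1]]'
python3 - <<'E'
from h import *
to([.536,-.208,.075],21.3)
E
python3 look.py p9
```

```text
time_s: 9.5
position: [0.5394, -0.2026, 0.1041]
tcp_rot: [0.696, -0.693, -0.139, 0.127]
contact_force: [0.2, 0.1, -1.9]
finger_gap: 0.032
t 9.5 pos [ 0.5394 -0.2026  0.1041] yaw 21.66 tilt -0.9998 F [ 0.2  0.1 -1.9] gap 0.032 | shift tool [-0.0057  0.029  -0.0038] turn 0.0063
```

```bash
python3 -m pendant '[[-0.005,0.014,-0.003,0.005,-1],[0,0.012,0,0,-1],[0,0,0,0,-1]]'
python3 - <<'E'
from h import *
to([.536,-.208,.075],21.3)
w=cap("wrist");s=cap("side")
cv2.imwrite("pics/w10.png",cv2.resize(w["color"],None,fx=1.5,fy=1.5))
cv2.imwrite("pics/s10.png",cv2.resize(s["color"][220:350,170:310],None,fx=4.5,fy=4.5,interpolation=cv2.INTER_CUBIC))
E
```

```text
time_s: 9.9
position: [0.5389, -0.2075, 0.0804]
tcp_rot: [0.696, -0.694, -0.139, 0.123]
contact_force: [0.5, -0.6, -2.6]
finger_gap: 0.0325
t 9.9 pos [ 0.5389 -0.2075  0.0804] yaw 21.42 tilt -0.9997 F [ 0.5 -0.6 -2.6] gap 0.0325 | shift tool [-0.003   0.0053  0.0006] turn 0.0021
```

View pics/s10.png

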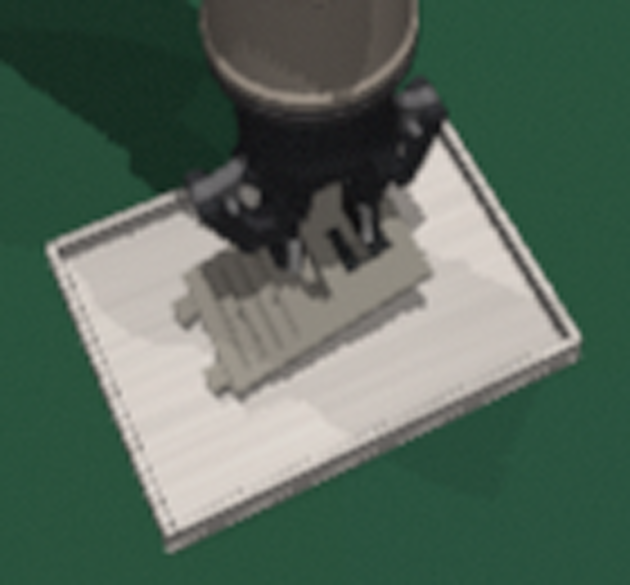

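The cover is inside the tray, just above the floor, with its -x tongues lowest. I'll lower until the tongues touch.

```bash
python3 -m pendant '[[0,0.004,0,0,-1],[0,0.004,0,0,-1],[0,0,0,0,-1]]'
python3 -m pendant '[[0,0.004,0,0,-1],[0,0,0,0,-1]]'
```

```text
time_s: 10.3
position: [0.54, -0.208, 0.0736]
tcp_rot: [0.695, -0.694, -0.14, 0.123]
contact_force: [-0.1, 0.1, -0.7]
finger_gap: 0.0322
time_s: 10.5
position: [0.5406, -0.2081, 0.0698]
tcp_rot: [0.695, -0.694, -0.14, 0.122]
contact_force: [-0.8, -0.7, 2.6]
finger_gap: 0.0322
```

```bash
python3 -m pendant '[[0.003,0.004,0,0,-1],[0.003,0.004,0,0,-1],[0,0,0,0,-1]]'
python3 - <<'E'
from h import *
to([.5502,-.2024,.037],21.3)
E
python3 look.py p10
```

```text
time_s: 10.8
position: [0.5463, -0.2062, 0.0618]
tcp_rot: [0.695, -0.694, -0.14, 0.122]
contact_force: [0.3, -0.3, 5.4]
finger_gap: 0.0312
t 10.8 pos [ 0.5463 -0.2062  0.0618] yaw 21.39 tilt -0.9997 F [ 0.3 -0.3  5.4] gap 0.0312 | shift tool [0.0044 0.0249 0.0022] turn 0.0015
```

View pics/p10.png

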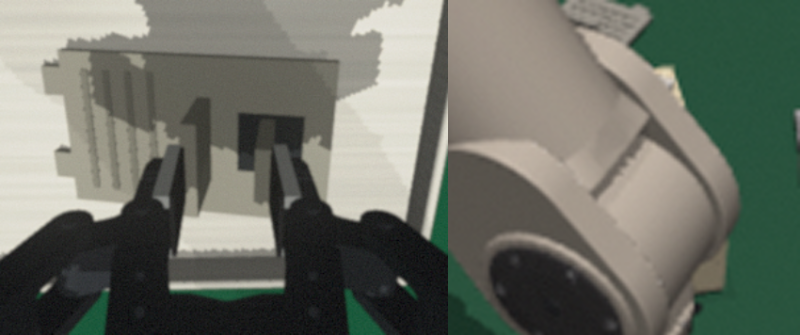

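The cover is levelling in the grip against the floor, with about 5 N of contact. I'll continue down.

```bash
python3 -m pendant '[[0.003,0.005,0,0,-1],[0.002,0.005,0,0,-1],[0,0,0,0,-1]]'
python3 - <<'E'
from h import *
to([.5502,-.2024,.037],21.3)
E
```

```text
time_s: 11.2
position: [0.5509, -0.2048, 0.0525]
tcp_rot: [0.695, -0.694, -0.14, 0.122]
contact_force: [-1.6, 0.8, 9.8]
finger_gap: 0.0309
t 11.2 pos [ 0.5509 -0.2048  0.0525] yaw 21.35 tilt -0.9997 F [-1.6  0.8  9.8] gap 0.0309 | shift tool [-0.0002  0.0155  0.0026] turn 0.0009
```

```bash
python3 -m pendant '[[0.002,0.004,0,0,-1],[0.001,0.004,0,0,-1],[0,0,0,0,-1]]'
python3 - <<'E'
from h import *
to([.5502,-.2024,.037],21.3)
w=cap("wrist");cv2.imwrite("pics/w11.png",cv2.resize(w["color"],None,fx=1.5,fy=1.5))
s=cap("side");cv2.imwrite("pics/s11.png",cv2.resize(s["color"][220:350,170:310],None,fx=4.5,fy=4.5,interpolation=cv2.INTER_CUBIC))
E
```

```text
time_s: 11.5
position: [0.5535, -0.2042, 0.0454]
tcp_rot: [0.695, -0.694, -0.139, 0.122]
contact_force: [-4.4, 2.2, 15.0]
finger_gap: 0.0308
t 11.5 pos [ 0.5535 -0.2042  0.0454] yaw 21.33 tilt -0.9997 F [-4.4  2.2 15. ] gap 0.0308 | shift tool [-0.0026  0.0083  0.0029] turn 0.0005
```

View pics/s11.png

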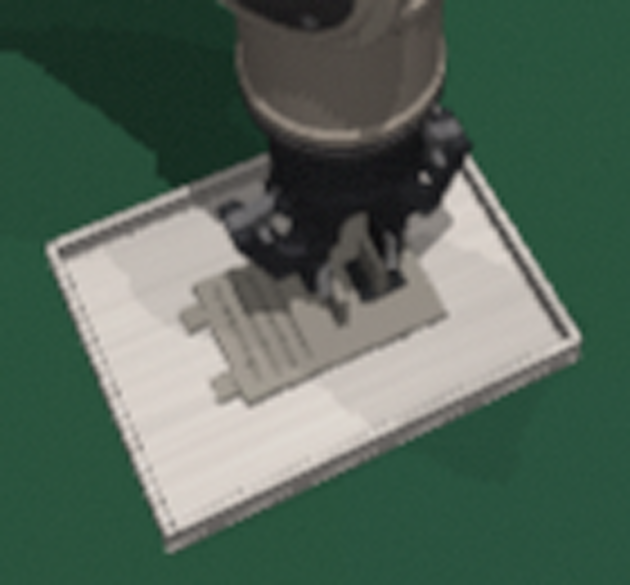

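View pics/w11.png

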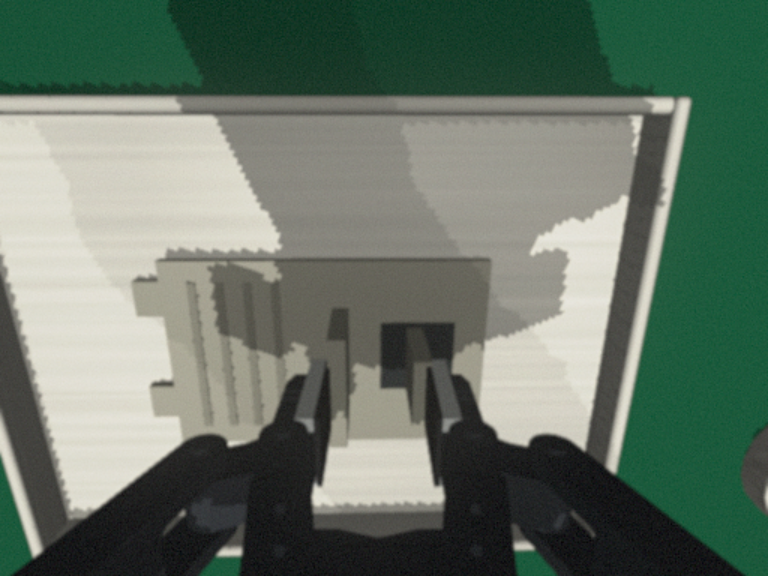

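The cover looks almost level: its far edge is horizontal at row 259 in the wrist view. I'll press a bit further, watching the force.

```bash
python3 -m pendant '[[0.0,0.004,0,0,-1],[0,0,0,0,-1]]'
python3 - <<'E'
from h import *
to([.5502,-.2024,.037],21.3)
w=cap("wrist");cv2.imwrite("pics/w12.png",cv2.resize(w["color"],None,fx=1.5,fy=1.5))
E
```

```text
time_s: 11.8
position: [0.5545, -0.2046, 0.044]
tcp_rot: [0.696, -0.694, -0.14, 0.121]
contact_force: [-5.7, 0.9, 8.5]
finger_gap: 0.0311
t 11.8 pos [ 0.5545 -0.2046  0.044 ] yaw 21.29 tilt -0.9996 F [-5.7  0.9  8.5] gap 0.0311 | shift tool [-0.0034  0.0069  0.0036] turn -0.0001
```

View pics/w12.png

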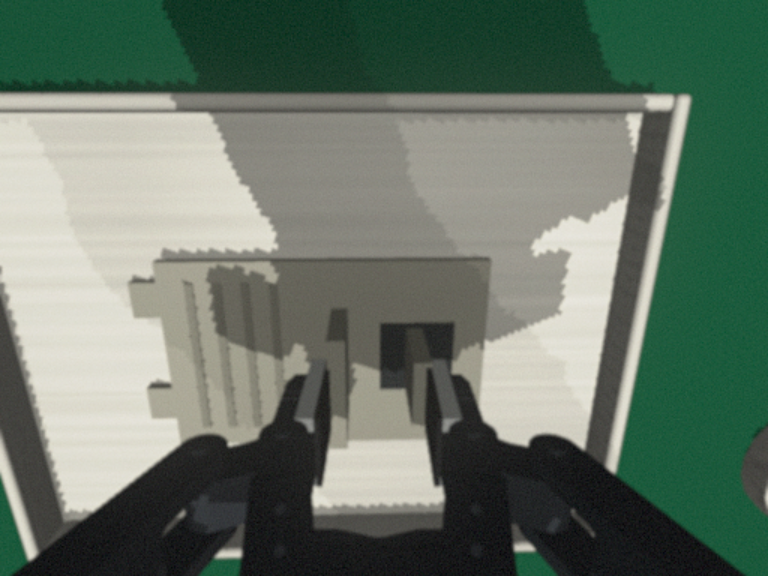

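```bash
python3 - <<'E'
from h import *
o=manip.get_obs();w=wristcam(cap("wrist"),o)
for z in (.0135,):
    A,B=[ray(w,np.array(p)/1.5,z) for p in [(155,260),(490,258)]]
    print(np.linalg.norm(A-B), A,B)
    a=np.radians(21.3);ey=np.array([-np.sin(a),np.cos(a),0])
    for p in [(360,440),(420,440),(200,441),(455,438)]:
        q=ray(w,np.array(p)/1.5,z); print(p,(q-A)@ey)
    print((B-A)@ey)
to([.55,-.2,.04],21.3)
E
```

```text
0.11724213932886346 [ 0.4695009  -0.19486526  0.0135    ] [ 0.57877669 -0.1523856   0.0135    ]
(360, 440) -0.07584956435315059
(420, 440) -0.0763339171471948
(200, 441) -0.07505192575403587
(455, 438) -0.07565096102041892
-0.00011663908856747518
t 11.9 pos [ 0.5545 -0.2045  0.0439] yaw 21.3 tilt -0.9996 F [-2.5 -0.2 11.3] gap 0.0311 | shift tool [-0.0027  0.0038  0.0058] turn -0.0
```

The cover lies flat at the expected height: its width measures 76 mm at z = 13.5 mm and both ends are level. I'll release and retreat upward.

```bash
python3 -m pendant '[[0,0,0,0,0.1],[0,0,0,0,0.4],[0,0,0,0,0.6],[0,0,0,0,0.6]]'
python3 - <<'E'
from h import *
to([.55,-.2,.04],21.3)
w=cap("wrist");cv2.imwrite("pics/w13.png",cv2.resize(w["color"],None,fx=1.5,fy=1.5))
E
```

```text
time_s: 12.3
position: [0.555, -0.2042, 0.0438]
tcp_rot: [0.696, -0.694, -0.14, 0.121]
contact_force: [0.2, 0.5, -1.0]
finger_gap: 0.0681
t 12.3 pos [ 0.555  -0.2042  0.0438] yaw 21.3 tilt -0.9996 F [ 0.2  0.5 -1. ] gap 0.0681 | shift tool [-0.0032  0.0037  0.0058] turn 0.0001
```

View pics/w13.png

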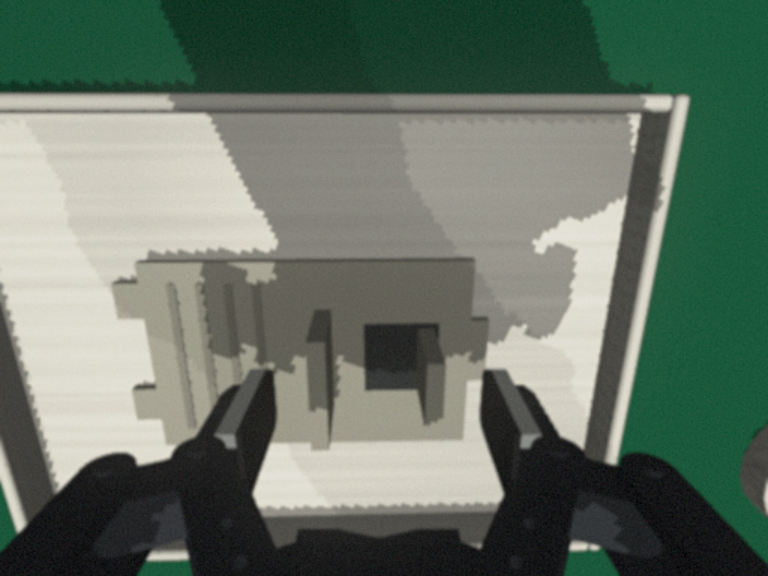

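It is released: the tab has sprung back with its nose showing at (480,340), and both fingers are clear of the rib and tab. I'll go up.

```bash
python3 -m pendant '[[0,-0.015,0,0,0.6],[0,-0.02,0,0,0.6],[0,-0.03,0,0,0.8],[0,-0.04,0,0,1],[0,-0.04,0,0,1]]'
python3 -m pendant '[[0,-0.04,0,0,1],[0,-0.03,0.04,0,1],[0,0,0.05,0,1],[0,0,0.03,0,1],[0,0,0,0,1]]'
python3 - <<'E'
from h import *
to([.55,-.2,.04],21.3)
o=manip.get_obs()
t=cap("top");cv2.imwrite("pics/t14.png",cv2.resize(t["color"][60:330,60:430],None,fx=2,fy=2,interpolation=cv2.INTER_CUBIC))
s=cap("side");cv2.imwrite("pics/s14.png",cv2.resize(s["color"],None,fx=1.5,fy=1.5))
E
```

```text
time_s: 12.85
position: [0.548, -0.205, 0.1919]
tcp_rot: [0.697, -0.693, -0.137, 0.124]
contact_force: [1.4, 1.6, -0.1]
finger_gap: 0.0853
time_s: 13.35
position: [0.5032, -0.0946, 0.2746]
tcp_rot: [0.696, -0.695, -0.139, 0.117]
contact_force: [0.4, 0.5, 0.2]
finger_gap: 0.0856
t 13.35 pos [ 0.5032 -0.0946  0.2746] yaw 20.91 tilt -0.9995 F [0.4 0.5 0.2] gap 0.0856 | shift tool [-0.0012  0.2352 -0.1142] turn -0.0069
```

View pics/t14.png

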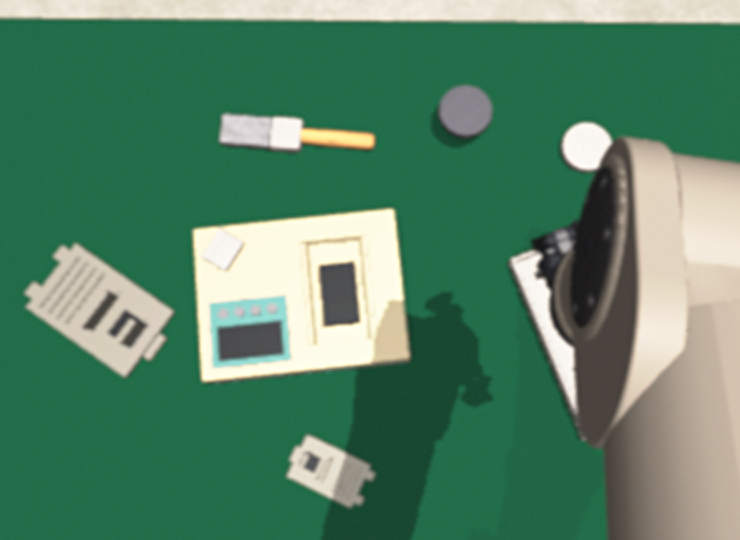

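View pics/s14.png

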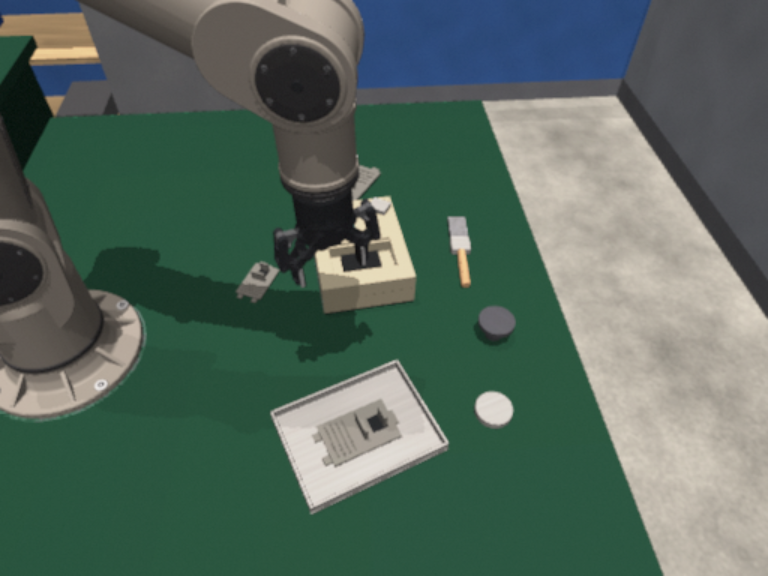

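The cover lies flat in the tray with rib and tab up. In full-image pixels the bystanders have not moved: brush (209,126), anvil (293,115) and small block (171,184), against (172,184) for the small block at the start. The arm is clear, so I'm handing in.

```bash
python3 -c "
from workcell import manip
print(manip.finish_job()); o=manip.get_obs(); print(o['time_s'],o['contact_force'])"
```

```text
the job is handed in; nothing more can be done
None
the job is handed in; nothing more can be done
```

The cover is out of the console and lying flat in the steel tray, rib and tab up. I handed the job in at about 13.5 s of the 43 s allowed.

**What I did:**
- **Press and swing:** I squeezed the tab against the rib until it was fully in; the finger gap then stayed at 31–33 mm until release. I swung the cover about the frame lip. In the side view the tab end rose about 45 mm (tilt about 0.4 rad) with the tongues still in the frame.
- **Draw out and lay down:** I drew the tongues out along the tilted +x and carried the cover to the tray. I set the tongues on the floor and lowered the gripper until the cover was level, then released it.

**Last checks:**
- **Flatness:** Just before release the cover's width measured 76 mm at the expected 13.5 mm height, with both ends level. Its length read 117 mm instead of 120 mm, which I put down to picking the corners.
- **At release:** The cover slid about 5 mm toward its tongue end as the tab sprang back. It stayed flat and well inside the tray walls.
- **Forces:** The largest measured tool force at my checks was about 22 N, during the swing. After I backed away it was near zero.
- **Bystanders:** The brush, anvil and small block are where they were, by eye in the top view. The arm hid part of the test block there, but the side view shows it upright on the bench.

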